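# Snap down the jar's collar and stand the glue brush in its notch

## Robot

A 6-joint arm with a two-finger parallel gripper is mounted at the origin on the work surface. World frame = base frame: x ahead of the robot, y to its left, z up, the work surface at z = 0. Lengths are in m, angles in degrees, forces in N, time in s.
With the tool pointing down it reaches from about 0.4 to 0.825 m from the base axis. Payload 7 kg.
Tool frame: the origin (TCP) lies at the very end of the fingers, on their centre line; the grasp point (between the pads) lies 19 mm behind it (ctrl.hold_point_z is the distance from the TCP to the grasp point, in m); z points along the fingers, y is the line along which they close (so a half turn about z gives the same grasp; the last joint's range is limited). The gripper opens to 88 mm and grips with 3 to 60 N. Pads are 19 mm wide; open, the fingers measure 130 mm over their backs; the gripper's body (78 mm by 193 mm) begins 47 mm behind the grasp point.
Start: joints at [83.142, 20.546, 0.682, 0, -70.136, -16.507], TCP at [0.268, 0.62, 0.197] pointing down, gripper open.
Joint ranges: [-176.03, 176.03], [-82.01, 121.73], [-58.28, 71.71], [-173.87, 95.51], [-174.79, -0.11], [-173.66, 173.66]. Speed limits (degrees/s): [136.94, 136.94, 172.46, 180, 180, 180].

## Interface

Orientations are given as [roll, pitch, yaw] about the fixed x, y, z axes, in that order (R = Rz(yaw) Ry(pitch) Rx(roll)).
In Python, from plant import sensors, viewer, workorder, ctrl gives the robot as it stands.
- The arm moves only by the shell command python3 -m pendant 'ROWS'. ROWS is JSON, a list of rows, each a list of 3 entries, a list of its own where there are three numbers: the opening, from -1 (shut) to 1 (fully open), so that 0 is half open, then the shift along the tool's x, y, z in m, then the turn, a rotation vector about the tool's x, y, z in degrees. A call has 1 to 10 rows; each row is the pose to reach, as a shift and turn from the pose commanded when the call began, along the tool's axes at that moment; what a row does not reach only later rows make up. A row lasts 1/12 s, in which the tool goes at most 41.7 mm and 7.16 degrees, less where a joint would pass 70% of its speed; a pose out of reach is approached as far as the arm can. A call with a gripper value outside its range is refused whole. The fingers move at their own pace and stop on an object; the grip force is fixed at half the most. Time passes only in rows, so rows that repeat a pose let the fingers close. It gives the time, the measured TCP pose, the force, the opening and the grip force at its end, in the units of the state.
- sensors.get_obs(): the state, without advancing time (a new reading comes with each control period).
- viewer.snapshot(name): name is "scene" or "top" or "wrist"; returns the picture (420x560x3 uint8, red, green, blue); there is no depth.
- viewer.camera_params(name): a dict with "fx", "fy", "cx", "cy" (pixels), "dist" ([k1, k2, p1, p2, k3] as OpenCV has them; the pictures are not rectified), "extrinsics" (4x4, takes a point from world to camera coordinates). Camera axes: x right, y up, looking along -z (the intrinsics and any distortion apply to the point x, -y, -z); pixel columns grow to the right and rows downward; lengths in m; the calibration is good to about 2 mm. A picture is of the moment at which its call begins: read the wrist's pose just before it. camera_params takes no time and is no camera call; for the wrist camera it gives the pose at the moment of the call.
- workorder.close_job(): hands the job in; it is judged then, once.
The state is a dict: "clock": time; "joint_pos": joint angles; "qvel": joint speeds; "tau": joint torques, N m; "tool_pos": TCP position; "orientation": TCP orientation; "force": force on the tool from outside, world axes, zero at the start; "moment": the same for the moment, N m; "opening": finger opening in m; "gripper_force": force on a finger pad.
Only numpy, scipy, OpenCV 4.12 (cv2) and the standard library are available. Lean on these libraries where they do the work, as an engineer would, in place of code of your own. Each camera call takes 0.05 s, during which the arm holds its last target. There are 200 camera calls.

## Task

Press down all three snap tabs around the collar of the open jar until each is fully home. Then take the brush out of the wooden block and lower it, handle end first and without dropping it, into the jar, so that it stands on the bottom and leans in the notch between the two horns on the collar. Leave the other things where they are.

Things in the scene. Friction and masses are not known exactly. Their poses are not given: they have to be found in the camera images.
- jar: open frosted-glass jar, fixed. Origin: centre of its underside, z up. Glass 84 mm across outside, 76 mm inside; floor 6 mm above the shelf. A grey collar rings its mouth: 94 mm outside, 72 mm inside, top 120 mm above the shelf; notch at the jar's +x, snap tabs at +y, -x, -y. Two galvanised braces hold its foot at +y and -y, 45 mm high, reaching 74 mm from its axis.
- jar_notch (a point): middle of the notch (brush rest): on the collar's top face, 120 mm high, 41.5 mm from the jar's axis along its +x, half-way between two upright horns, each 10 mm wide and 8 mm higher than the collar, with a clear gap of 24 mm between them
- jar_floor (a point): centre of the jar's inner floor
- block: wooden block 195 x 56 x 45 mm (x, y, z), fixed; origin at the centre of its underside. Three holes 13.5 mm wide and 35 mm deep (floor 10 mm above the shelf) along its x axis at -65, 0 and +65 mm hold the brush, the punch and the driver, in any order.
- brush: loose round brush standing upright, bristles up, in a hole of the block; 205 mm long, tallest in the block, 45 g. Origin: centre of the handle's flat lower end; z towards the bristles. Wooden handle 10 mm thick to 145 mm, steel ferrule 13 mm thick from 145 to 180 mm, stiff tuft up to 14 mm thick to 205 mm. Balance point about 105 mm from the lower end.
- brush_center (a point): middle of the brush's length, on its axis, 102.5 mm from the handle's lower end
- brush_foot (a point): handle's lower end
- brush_cross (a point): point on the brush's axis 120 mm from the lower end, about where the handle crosses the collar when it stands in the jar
- tab_left (a joint): snap tab left of the collar, on the side of the jar's +y, 44.5 mm from its axis; grey block 16 mm along the rim, 13 mm across. Value in m: 0 = up (top 129 mm above the shelf), 0.007 = fully in (top 122 mm, 2 mm proud of the collar). Slides straight down against about 4 N, no spring: stays where pushed, firm stop at the bottom.
- tab_left_top (a point): centre of the top face of snap tab left
- tab_back (a joint): snap tab back of the collar, on the side of the jar's -x, 44.5 mm from its axis; grey block 16 mm along the rim, 13 mm across. Value in m: 0 = up (top 129 mm above the shelf), 0.007 = fully in (top 122 mm, 2 mm proud of the collar). Slides straight down against about 4 N, no spring: stays where pushed, firm stop at the bottom.
- tab_back_top (a point): centre of the top face of snap tab back
- tab_right (a joint): snap tab right of the collar, on the side of the jar's -y, 44.5 mm from its axis; grey block 16 mm along the rim, 13 mm across. Value in m: 0 = up (top 129 mm above the shelf), 0.007 = fully in (top 122 mm, 2 mm proud of the collar). Slides straight down against about 4 N, no spring: stays where pushed, firm stop at the bottom.
- tab_right_top (a point): centre of the top face of snap tab right
- punch: steel centre punch standing in the block, 11 mm thick, 105 mm long; origin at its lower end. Leave alone.
- driver: short nut driver standing in the block, shaft down, black handle 24 mm thick, 115 mm long; origin at its lower end. Leave alone.
- bit_case: closed plastic hex bit case 55 x 95 x 26 mm lying on the shelf; origin under its centre. Leave alone.
- caster: nylon caster standing on its 42 mm mounting plate, wheel up, 63 mm high; origin under its centre. Leave alone.
- brace: galvanised corner brace, legs 60 mm, 18 mm wide, 60 mm high; origin under the middle of its flat leg. Leave alone.
- lidded_jar: closed frosted jar with screw-top lid, 82 mm across, 130 mm high; origin under its centre. Leave alone.
- toggle_clamp: black steel toggle clamp with raised lever, screwed down, base 100 x 50 mm, 150 mm high; origin under its base's centre.
Mind the look-alikes: they are no part of the job. Leave any orange look-alike of the jar alone.

How it is judged (in metres and radians):
On the way, in this order (a step that is already met when the one before it is completed fails the run):
1. all three snap tabs are pressed home (value of joint each of tab_left, tab_back, tab_right above 0.005 m), for 0.2 s.
2. the brush stands in the jar, let go, leaning in the notch (z of brush_foot in the frame of jar below 0.02 m and horizontal distance between brush_foot and jar_floor below 0.04 m and x of brush_cross in the frame of jar between 0.022 and 0.05 m and y of brush_cross in the frame of jar between -0.011 and 0.011 m and angle between brush's own z axis and vertical between 0.06 and 0.75 rad and contact force between brush and the fingers below 0.05 N and linear speed of brush below 0.03 m/s), for 0.2 s.
At the end, for the whole second after the job is handed in: All three tabs are in by over 5 mm; the brush, released and at rest, has its lower end on the jar floor (within 14 mm) and leans 0.06 to 0.75 rad; 120 mm up it its axis is 22 to 50 mm from the jar axis towards the notch and within 11 mm sideways of the notch middle (all of step 1 and all of step 2); the robot touches nothing.
It fails at once if the brush is dropped into the jar (faster than 0.8 m/s with its lower end inside) (horizontal distance between brush_foot and jar_floor below 0.038 m and z of brush_foot in the frame of jar below 0.12 m and linear speed of brush above 0.8 m/s).
It fails at once if another loose thing is shifted more than 50 mm (distance of any of punch, driver, bit_case, caster, brace, lidded_jar from where it was at the start of the episode above 0.05 m).
It also fails if it takes over 58 s, if anything falls off the work surface, if the arm or the gripper's body presses on something with over 40 N, if the wrist force passes 120 N, or if a joint passes its speed limit or range.

## Working session

There is one attempt and no reset: what is moved stays moved. The work goes in short steps, Python scripts to look and compute and a shell command to move; the robot and the scene stay as the last step left them, time stands still between calls to the robot, and variables do not carry over. Pictures are saved under pics/ and viewed, at most 10 in all, crops included, and the job is handed in when it is done.

```bash
mkdir -p pics; ls
cat > h.py <<'E'
import numpy as np, cv2
from plant import sensors, viewer, workorder, ctrl
def cam(n):
    p=viewer.camera_params(n);K=np.array([[p["fx"],0,p["cx"]],[0,p["fy"],p["cy"]],[0,0,1.]])
    return K,np.array(p["dist"],float),np.array(p["extrinsics"],float)
def ray(c,uv):
    K,d,E=c;x,y=cv2.undistortPoints(np.array([[uv]],float),K,d)[0,0]
    R=E[:3,:3];return -R.T@E[:3,3],R.T@np.array([x,-y,-1])
def onz(c,uv,z):
    o,r=ray(c,uv);return o+r*(z-o[2])/r[2]
def proj(c,P):
    K,d,E=c;q=np.asarray(P)@E[:3,:3].T+E[:3,3];q=q*[1,-1,-1]
    return cv2.projectPoints(q.reshape(-1,1,3),np.zeros(3),np.zeros(3),K,d)[0][:,0]
def two(c1,u1,c2,u2):
    o1,r1=ray(c1,u1);o2,r2=ray(c2,u2)
    s=np.linalg.lstsq(np.c_[r1,-r2],o2-o1,rcond=None)[0]
    a,b=o1+s[0]*r1,o2+s[1]*r2;return (a+b)/2,np.linalg.norm(a-b)
E
python3 - <<'E'
from h import *
for n in("scene","top"):
    cv2.imwrite(f"pics/{n}0.png",cv2.resize(viewer.snapshot(n)[:,:,::-1],(800,600),interpolation=cv2.INTER_CUBIC))
    K,d,E=cam(n);print(n,K[0,0],-E[:3,:3].T@E[:3,3],d)
o=sensors.get_obs();print(o)
K,d,E=cam("wrist");print(K[0,0],np.round(E,3).tolist(),ctrl.hold_point_z)
E
```

```text
pics
scene 443.6841223272861 [1.30016866 0.18680399 0.89177745] [-0.0364878  0.         0.         0.         0.       ]
top 514.0543142777658 [0.27510907 0.06545441 1.27079763] [-0.04024028  0.          0.          0.          0.        ]
{'clock': 0.1, 'joint_pos': array([ 8.31419647e+01,  2.05859726e+01,  6.39778401e-01, -1.71960363e-02,
       -7.01343919e+01, -1.65062736e+01]), 'qvel': array([ 0.03227058, -0.16852811,  0.11506646,  0.0597201 ,  0.04166391,
       -0.085053  ]), 'tau': array([-3.65110136e-04, -5.84164202e+01,  2.93751383e+01,  7.01557830e+00,
        1.02283160e-02, -4.88331773e-05]), 'tool_pos': array([0.26753894, 0.61921097, 0.19613917]), 'orientation': array([ 1.79918142e+02, -7.39803171e-03, -2.33701584e+01]), 'force': array([-0.31598401, -0.50542251, -0.1214094 ]), 'moment': array([ 0.02546223, -0.03167937, -0.00820959]), 'gripper_force': 0.0, 'opening': 0.0875005187940158}
338.820427987263 [[-0.396, -0.918, 0.003, 0.673], [0.888, -0.384, -0.253, 0.031], [0.233, -0.098, 0.967, -0.391], [0.0, 0.0, 0.0, 1.0]] 0.0188
```

View pics/scene0.png

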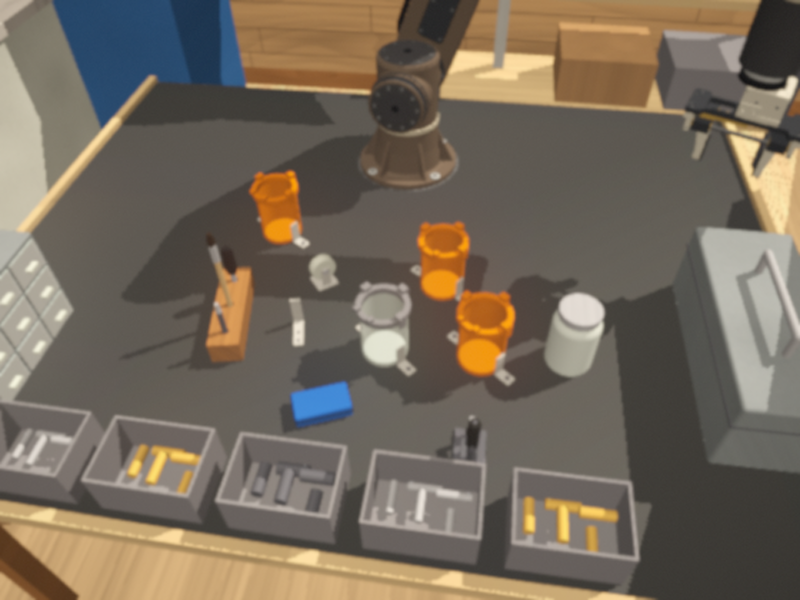

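View pics/top0.png

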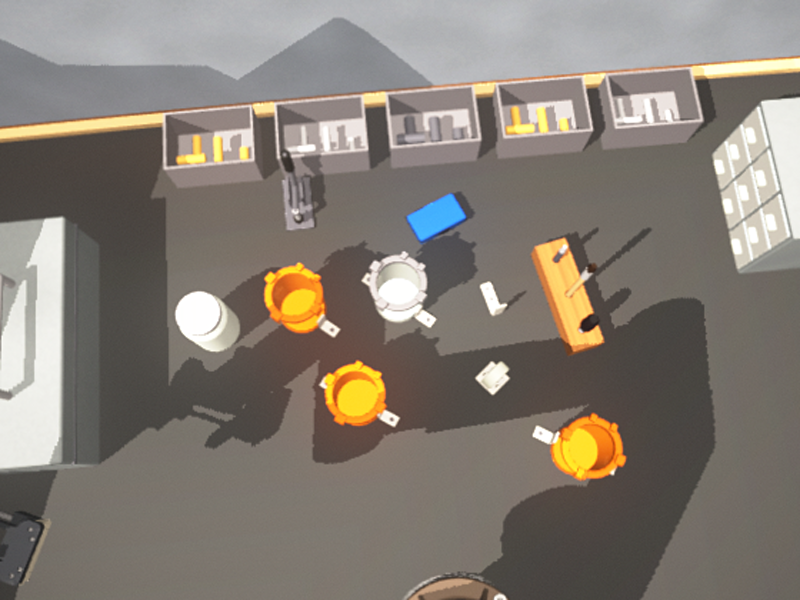

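The only grey open jar is at top (398,287) / scene (385,320). The orange look-alikes are at top (297,297), (355,393) and (590,447), and the closed jar is at (207,320). In the block, the longest upright item is in the middle hole, at top (575,290), and should be the brush. I'll confirm both in one enlarged crop.

Run:
```python
from h import *
t=viewer.snapshot("top")[:,:,::-1];s=viewer.snapshot("scene")[:,:,::-1]
f=lambda im,x,y,w,h:cv2.resize(im[y:y+h,x:x+w],(400,300),interpolation=cv2.INTER_CUBIC)
# top crops: jar 60x45 px... 
a=f(t,239,170,80,60);b=f(t,355,155,107,80)
c=f(s,235,190,80,60);d=f(s,125,155,107,80)
cv2.imwrite("pics/crop1.png",np.vstack([np.hstack([a,b]),np.hstack([c,d])]))
```

```text
(no output)
```

View pics/crop1.png

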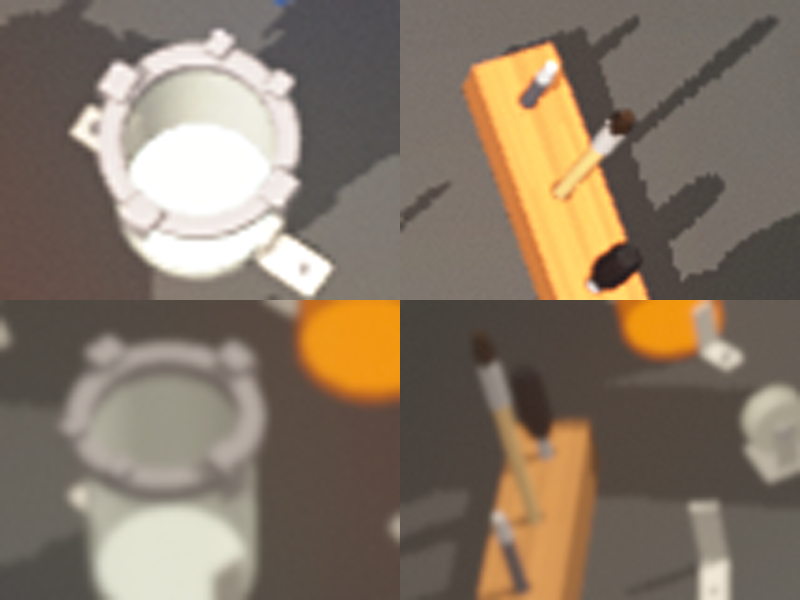

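Top crop of the jar: tabs at (118,82), (145,215) and (280,188), horns at (220,44) and (280,82), so the notch points to the upper right. The braces are beside the two side tabs, as described. The middle item in the block has a wooden handle, ferrule and bristles, so it is the brush: it enters the block at about (562,193) and its tip is at (622,118).

Run:
```python
from h import *
c=cam("top");s=cam("scene")
f=lambda u,v:(239+u/5-.4,170+v/5-.4)
g=lambda u,v:(355+(u-400)*107/400-.4,155+v*80/300-.4)
k=lambda u,v:(125+(u-400)*107/400-.4,155+(v-300)*80/300-.4)
T={n:onz(c,f(*p),z)[:2] for n,p,z in[("t1",(118,82),.129),("t2",(145,215),.129),("t3",(280,188),.129),("h1",(220,44),.128),("h2",(280,82),.128)]}
for n in T:print(n,T[n].round(4))
ctr=(T["t1"]+T["t3"])/2;nt=(T["h1"]+T["h2"])/2
print("ctr",ctr,"t1-t3",np.linalg.norm(T["t1"]-T["t3"]),"notch r",np.linalg.norm(nt-ctr),"t2 r",np.linalg.norm(T["t2"]-ctr))
d=nt-T["t2"];print("yaw",np.degrees(np.arctan2(*d[::-1])))
d=T["t1"]-T["t3"];print("y axis-90",np.degrees(np.arctan2(*d[::-1]))-90)
print("foot",onz(c,g(562,193),.045),"tip",onz(c,g(622,118),.215))
print(two(c,g(622,118),s,k(484,345)))
print("blk corners",[onz(c,g(*p),.045).round(3) for p in[(466,92),(552,45),(648,300)]])
print("others", onz(c,g(540,82),.1),onz(c,g(617,265),.115))
b=sensors.get_obs();print("tcp",b["tool_pos"],b["orientation"])
```

```text
t1 [0.6186 0.0766]
t2 [0.5543 0.0699]
t3 [0.561  0.0072]
h1 [0.6327 0.0278]
h2 [0.6117 0.0019]
ctr [0.58982042 0.04191545] t1-t3 0.0902670707492649 notch r 0.04217927400864961 t2 r 0.045235963640471395
yaw -39.042360343201466
y axis-90 -39.687471355510745
foot [ 0.56030464 -0.25080745  0.045     ] tip [ 0.56123685 -0.24797986  0.215     ]
(array([ 0.5630761 , -0.24975113,  0.20777631]), np.float64(0.0007368581149001719))
blk corners [array([ 0.635, -0.197,  0.045]), array([ 0.662, -0.26 ,  0.045]), array([ 0.484, -0.296,  0.045])]
others [ 0.62107492 -0.23361856  0.1       ] [ 0.49555329 -0.25971733  0.115     ]
tcp [0.26761699 0.61931131 0.19637581] [ 1.79939232e+02 -7.97021530e-03 -2.33697563e+01]
```

```bash
cat > d.py <<'E'
import sys
from h import *
from scipy.spatial.transform import Rotation as R
# args: x y z [yaw] [pitch-tilt deg of brush lean along tool x]: shift/turn in current tool axes
o=sensors.get_obs();a=list(map(float,sys.argv[1:]))
Rc=R.from_euler("xyz",o["orientation"],degrees=True)
tool_x=-39.4 if len(a)<4 else a[3]
Rt=R.from_euler("z",tool_x,degrees=True)*R.from_euler("x",180,degrees=True)
if len(a)>4: Rt=Rt*R.from_euler("y",-a[4],degrees=True)
print("shift",Rc.inv().apply(np.array(a[:3])-o["tool_pos"]).round(4),"turn",(Rc.inv()*Rt).as_rotvec(degrees=True).round(2))
print("t",round(o["clock"],2),"tcp",o["tool_pos"].round(4),o["orientation"].round(1),"F",o["force"].round(1),"open",round(o["opening"],4),"grip",round(o["gripper_force"],1),"q",o["joint_pos"].round(0))
E
python3 -m pendant '[[-1,[0,0,-0.2],[0,0,0]],[-1,[0,0,-0.2],[0,0,0]],[-1,[0,0,-0.2],[0,0,0]],[-1,[0,0,-0.2],[0,0,0]],[-1,[0,0,-0.2],[0,0,0]]]'
python3 -m pendant '[[-1,[0.537,0.359,0],[0,0,16]],[-1,[0.537,0.359,0],[0,0,16]],[-1,[0.537,0.359,0],[0,0,16]],[-1,[0.537,0.359,0],[0,0,16]],[-1,[0.537,0.359,0],[0,0,16]],[-1,[0.537,0.359,0],[0,0,16]],[-1,[0.537,0.359,0],[0,0,16]],[-1,[0.537,0.359,0],[0,0,16]],[-1,[0.537,0.359,0],[0,0,16]],[-1,[0.537,0.359,0],[0,0,16]]]'
python3 d.py 0.618 0.0764 0.19
```

```text
clock: 0.62
tool_pos: [0.268, 0.6194, 0.4007]
orientation: [-179.8, 0.0, -23.4]
force: [0.3, 0.8, 0.1]
opening: 0.0597
gripper_force: 0.0
clock: 1.45
tool_pos: [0.4944, 0.2677, 0.3972]
orientation: [-180.0, 0.0, -39.3]
force: [1.4, 1.1, 0.8]
opening: 0.0005
gripper_force: 0.0
shift [0.2169 0.0696 0.2071] turn [-0.02  0.    0.05]
t 1.45 tcp [0.4944 0.2677 0.3972] [-180.     0.   -39.3] F [1.4 1.1 0.8] open 0.0005 grip 0.0 q [ 48.   6.   7.  -0. -91.   2.]
```

```bash
python3 -m pendant '[[-1,[0.217,0.07,0],[0,0,0]],[-1,[0.217,0.07,0],[0,0,0]],[-1,[0.217,0.07,0],[0,0,0]],[-1,[0.217,0.07,0],[0,0,0]],[-1,[0.217,0.07,0],[0,0,0]],[-1,[0.217,0.07,0],[0,0,0]],[-1,[0.217,0.07,0.11],[0,0,0]],[-1,[0.217,0.07,0.11],[0,0,0]],[-1,[0.217,0.07,0.11],[0,0,0]],[-1,[0.217,0.07,0.11],[0,0,0]]]'
python3 d.py 0.618 0.0764 0.14
python3 - <<'E'
from h import *
c=cam("wrist");im=viewer.snapshot("wrist")[:,:,::-1].copy()
ctr=np.array([.590,.042]);a=np.radians(-39.4);x=np.array([np.cos(a),np.sin(a)]);y=np.array([-x[1],x[0]])
pts=[np.r_[ctr+.0445*v,.129] for v in(y,-x,-y)]+[np.r_[ctr+.0415*x+s*.017*y,.128] for s in(1,-1)]
p=proj(c,pts);print(p.round(0))
im=cv2.resize(im,(800,600))
for q in p:cv2.circle(im,tuple(int(v) for v in q*800/560),3,(0,0,255),-1)
cv2.imwrite("pics/w1.png",im)
E
```

```text
clock: 2.28
tool_pos: [0.6139, 0.077, 0.28]
orientation: [179.5, 0.4, -39.4]
force: [-0.3, 0.3, -0.9]
opening: 0.0007
gripper_force: 0.0
shift [ 0.0045 -0.0033  0.14  ] turn [ 0.48  0.39 -0.04]
t 2.28 tcp [0.6139 0.077  0.28  ] [179.5   0.4 -39.4] F [-0.3  0.3 -0.9] open 0.0007 grip 0.0 q [ 25.  13.   1.  -0. -79.  25.]
[[273. 187.]
 [315. 228.]
 [360. 187.]
 [301. 145.]
 [335. 145.]]
```

View pics/w1.png

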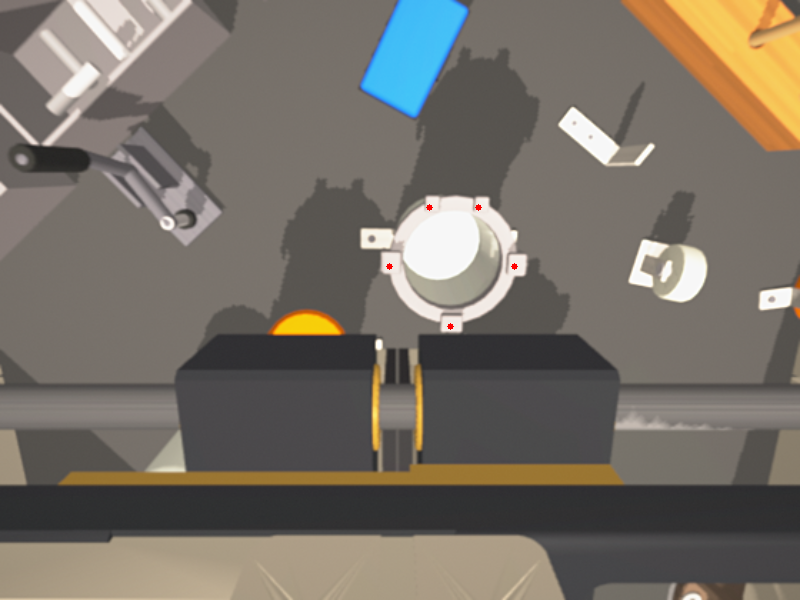

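The projected estimate sits on the tabs and horns to within about 3 mm: tabs at about (390,262), (517,263) and (451,322), horns at (431,203) and (481,203). I'll shift it 1.5 mm along the notch direction and press the left tab.

```bash
python3 -m pendant '[[-1,[0.006,-0.0015,0.12],[0.5,0.4,0]],[-1,[0.006,-0.0015,0.12],[0.5,0.4,0]],[-1,[0.006,-0.0015,0.12],[0.5,0.4,0]],[-1,[0.006,-0.0015,0.12],[0.5,0.4,0]],[-1,[0.006,-0.0015,0.12],[0.5,0.4,0]],[-1,[0.006,-0.0015,0.12],[0.5,0.4,0]]]'
python3 d.py 0.6193 0.0754 0.1215
```

```text
clock: 2.83
tool_pos: [0.6252, 0.0759, 0.1709]
orientation: [-179.3, -0.6, -39.3]
force: [-0.4, -0.0, 0.7]
opening: 0.0009
gripper_force: 0.0
shift [-0.0048  0.0047  0.0493] turn [-0.69 -0.59  0.09]
t 2.83 tcp [0.6252 0.0759 0.1709] [-179.3   -0.6  -39.3] F [-0.4 -0.   0.7] open 0.0009 grip 0.0 q [ 25.  17.  -8.   0. -64.  26.]
```

```bash
python3 -m pendant '[[-1,[0,0,0],[0,0,0]],[-1,[0,0,0],[0,0,0]],[-1,[0,0,0],[0,0,0]],[-1,[0,0,0],[0,0,0]]]' >/dev/null
python3 d.py 0.6193 0.0754 0.1215
```

```text
shift [-0.0034  0.0031  0.0468] turn [-0.6  -0.46  0.04]
t 3.17 tcp [0.6233 0.0755 0.1683] [-179.4   -0.5  -39.4] F [ 0.1 -0.7 -2. ] open 0.0004 grip 0.0 q [ 25.  17.  -9.   0. -64.  26.]
```

```bash
python3 -m pendant '[[-1,[-0.0034,0.003,0.025],[-0.6,-0.5,0]],[-1,[-0.0034,0.003,0.03],[-0.6,-0.5,0]],[-1,[-0.0034,0.003,0.034],[-0.6,-0.5,0]],[-1,[-0.0034,0.003,0.038],[-0.6,-0.5,0]],[-1,[-0.0034,0.003,0.041],[-0.6,-0.5,0]],[-1,[-0.0034,0.003,0.043],[-0.6,-0.5,0]],[-1,[-0.0034,0.003,0.0455],[-0.6,-0.5,0]],[-1,[-0.0034,0.003,0.047],[-0.6,-0.5,0]],[-1,[-0.0034,0.003,0.047],[-0.6,-0.5,0]]]'
python3 d.py 0.6193 0.0754 0.1215
```

```text
clock: 3.92
tool_pos: [0.6188, 0.0752, 0.1198]
orientation: [179.9, 0.1, -39.4]
force: [-0.1, -1.1, 0.1]
opening: 0.0005
gripper_force: 0.0
shift [ 0.0003 -0.0005 -0.0017] turn [0.1  0.1  0.03]
t 3.92 tcp [0.6188 0.0752 0.1198] [ 1.799e+02  1.000e-01 -3.940e+01] F [-0.1 -1.1  0.1] open 0.0005 grip 0.0 q [ 25.  19. -12.  -0. -59.  26.]
```

Run:
```python
from h import *
t=viewer.snapshot("top")[:,:,::-1];s=viewer.snapshot("scene")[:,:,::-1];w=viewer.snapshot("wrist")[:,:,::-1]
o=sensors.get_obs();print(o["tool_pos"],o["force"],proj(cam("top"),[o["tool_pos"]]),proj(cam("wrist"),[o["tool_pos"]]))
f=lambda im,x,y,ww,h:cv2.resize(im[y:y+h,x:x+ww],(400,300),interpolation=cv2.INTER_CUBIC)
cv2.imwrite("pics/c2.png",np.vstack([np.hstack([f(t,229,165,100,75),f(s,235,180,80,60)]),np.hstack([f(w,0,0,560,420),f(w,180,150,200,150)])]))
```

```text
[0.61890554 0.07523742 0.12010839] [ 0.02122962 -0.33509471  0.50769365] [[262.9297909  186.92744002]] [[275.77889864 242.31968485]]
```

View pics/c2.png

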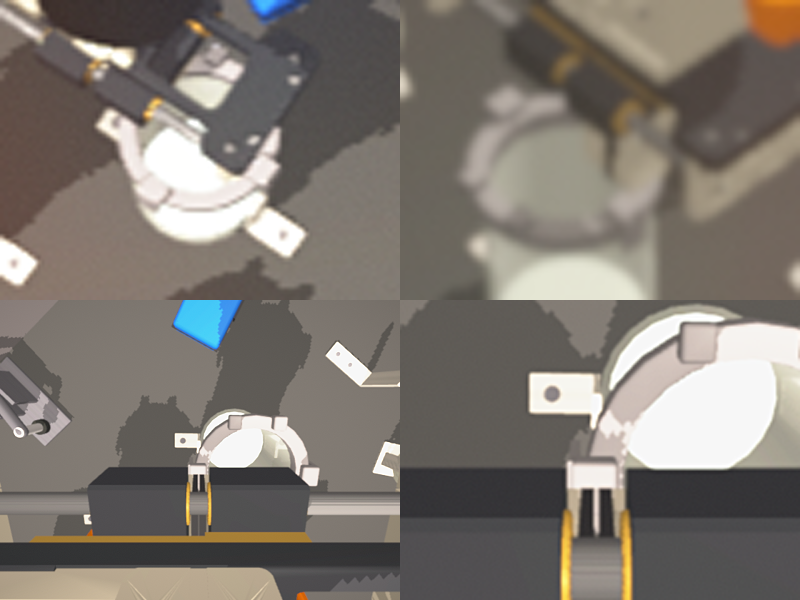

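The wrist view shows the fingertips on the left tab, at crop (591,470), but no force reads. I'll lift and compare the tabs.

```bash
python3 -m pendant '[[-1,[-0.06,0,-0.04],[0,0,0]],[-1,[-0.06,0,-0.04],[0,0,0]],[-1,[-0.06,0,-0.04],[0,0,0]],[-1,[-0.06,0,-0.04],[0,0,0]],[-1,[-0.06,0,-0.04],[0,0,0]]]'
python3 d.py 0.5556 0.0692 0.122
python3 - <<'E'
from h import *
c=cam("wrist");w=viewer.snapshot("wrist")[:,:,::-1]
ctr=np.array([.591,.041]);a=np.radians(-39.4);x=np.array([np.cos(a),np.sin(a)]);y=np.array([-x[1],x[0]])
print(proj(c,[np.r_[ctr+.0445*v,z] for v in(y,-y) for z in(.122,.129)]+[np.r_[ctr+.0415*x+s*.017*y,.128] for s in(1,-1)]).round(1))
cv2.imwrite("pics/c3.png",cv2.resize(w[150:300,180:380],(800,600),interpolation=cv2.INTER_CUBIC))
E
```

```text
clock: 4.48
tool_pos: [0.5725, 0.1135, 0.1602]
orientation: [179.9, 0.1, -39.3]
force: [-0.3, -0.3, 0.1]
opening: 0.0006
gripper_force: 0.0
shift [0.015  0.0449 0.0382] turn [0.06 0.09 0.07]
t 4.48 tcp [0.5725 0.1135 0.1602] [ 1.799e+02  1.000e-01 -3.930e+01] F [-0.3 -0.3  0.1] open 0.0006 grip 0.0 q [ 30.  14. -14.  -0. -62.  20.]
[[275.7 134.9]
 [275.6 135.3]
 [412.1 135.1]
 [416.3 135.6]
 [321.2  65. ]
 [377.5  65.1]]
```

View pics/c3.png

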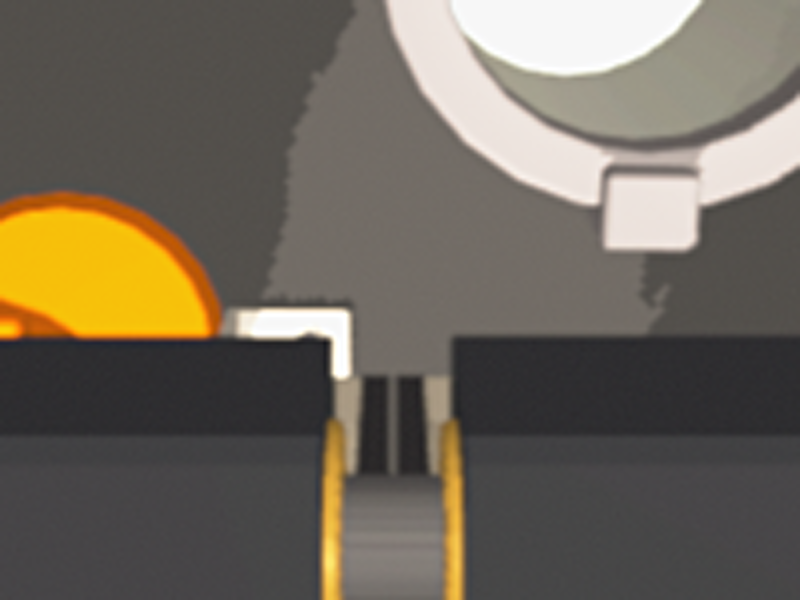

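```bash
python3 -m pendant '[[-1,[0.015,0.045,0],[0,0,0]],[-1,[0.015,0.045,0],[0,0,0]],[-1,[0.015,0.045,0.02],[0,0,0]],[-1,[0.015,0.045,0.025],[0,0,0]],[-1,[0.015,0.045,0.025],[0,0,0]],[-1,[0.015,0.045,0.025],[0,0,0]]]' | tail -4
for i in 1 2 3; do python3 -m pendant '[[-1,[0,0,0.003],[0,0,0]],[-1,[0,0,0.003],[0,0,0]]]' | sed -n 2,4p; done
for i in 1 2 3; do python3 -m pendant '[[-1,[0,0,0.002],[0,0,0]],[-1,[0,0,0.002],[0,0,0]]]' | sed -n 2,4p; done
python3 d.py 0.5566 0.0692 0.122
```

```text
orientation: [179.8, 0.1, -39.4]
force: [0.6, -1.0, -0.1]
opening: 0.0005
gripper_force: 0.0
tool_pos: [0.5557, 0.0692, 0.132]
orientation: [179.9, 0.1, -39.4]
force: [0.3, -0.3, -1.0]
tool_pos: [0.5554, 0.0691, 0.1288]
orientation: [179.9, 0.1, -39.4]
force: [-0.2, 0.1, -0.8]
tool_pos: [0.5552, 0.069, 0.1257]
orientation: [179.9, 0.1, -39.4]
force: [0.0, 0.8, -0.4]
tool_pos: [0.5553, 0.069, 0.1238]
orientation: [179.9, 0.1, -39.4]
force: [0.6, -0.7, -0.6]
tool_pos: [0.5553, 0.0689, 0.1217]
orientation: [179.9, 0.1, -39.4]
force: [-0.7, -0.3, -0.4]
tool_pos: [0.5553, 0.0689, 0.1197]
orientation: [179.9, 0.1, -39.4]
force: [-1.2, -0.0, 0.2]
shift [ 0.0008 -0.001  -0.0023] turn [0.12 0.11 0.03]
t 6.03 tcp [0.5553 0.0689 0.1197] [ 1.799e+02  1.000e-01 -3.940e+01] F [-1.2 -0.   0.2] open 0.0002 grip 0.0 q [ 27.  14. -20.  -0. -57.  24.]
```

```bash
for i in 1 2 3; do python3 -m pendant '[[-1,[0,0,0.002],[0,0,0]],[-1,[0,0,0.002],[0,0,0]]]' | sed -n 2,4p; done
python3 d.py 0.5566 0.0692 0.122
python3 - <<'E'
from h import *
t=viewer.snapshot("top")[:,:,::-1];s=viewer.snapshot("scene")[:,:,::-1];w=viewer.snapshot("wrist")[:,:,::-1]
o=sensors.get_obs();c=cam("wrist")
print(proj(c,[o["tool_pos"]]),proj(c,[[.5566,.0692,.129]]))
f=lambda im,x,y,ww,h:cv2.resize(im[y:y+h,x:x+ww],(400,300),interpolation=cv2.INTER_CUBIC)
cv2.imwrite("pics/c4.png",np.vstack([np.hstack([f(t,229,165,100,75),f(s,235,180,80,60)]),np.hstack([f(w,180,60,240,180),f(w,220,180,120,90)])]))
E
```

```text
tool_pos: [0.5553, 0.0689, 0.1177]
orientation: [179.9, 0.1, -39.4]
force: [0.3, -0.3, 0.0]
tool_pos: [0.5553, 0.0689, 0.1157]
orientation: [179.9, 0.1, -39.4]
force: [-1.0, -0.5, -0.3]
tool_pos: [0.5553, 0.0689, 0.1137]
orientation: [179.9, 0.1, -39.4]
force: [-0.6, 0.6, -0.1]
shift [ 0.0008 -0.0011 -0.0083] turn [0.12 0.11 0.03]
t 6.53 tcp [0.5553 0.0689 0.1137] [ 1.799e+02  1.000e-01 -3.940e+01] F [-0.6  0.6 -0.1] open 0.0004 grip 0.0 q [ 27.  14. -20.  -0. -56.  24.]
[[275.78593319 242.33081999]] [[273.99681518 250.51201018]]
```

View pics/c4.png

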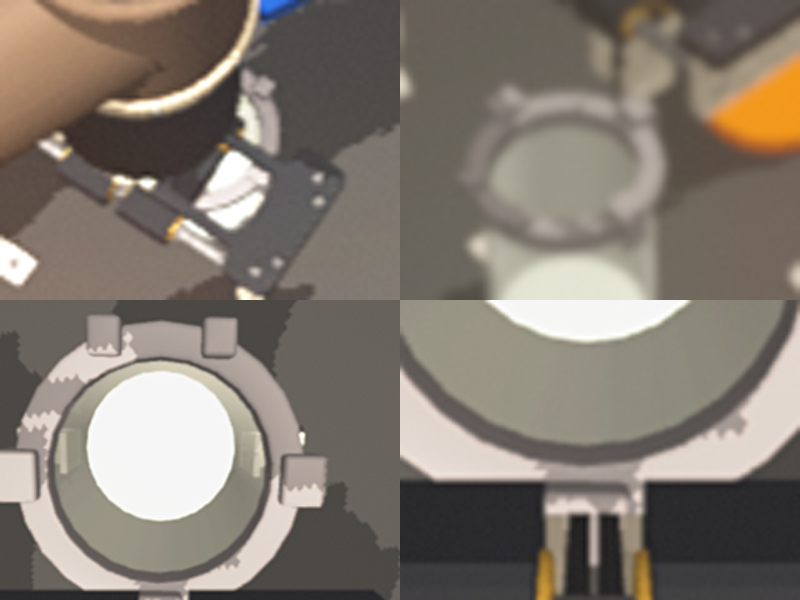

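Run:
```python
from h import *
from scipy.spatial.transform import Rotation as R
o=sensors.get_obs();c=cam("wrist");Rc=R.from_euler("xyz",o["orientation"],degrees=True)
print("cam in tool",Rc.inv().apply(-c[2][:3,:3].T@c[2][:3,3]-o["tool_pos"]).round(4))
for x in(.0,.0095,.011):
  for z in(0,-.005,-.01,-.015,-.02,-.03):
    print(x,z,proj(c,[Rc.apply([x,0,z])+o["tool_pos"]])[0].round(1), end=";")
  print()
t=np.array([.5566,.0692]);u=np.array([np.cos(np.radians(-39.4)),np.sin(np.radians(-39.4))])
print(proj(c,[np.r_[t+u*s,z] for z in(.129,.122) for s in(-.008,.008)]).round(1))
```

```text
cam in tool [ 0.0685  0.0009 -0.188 ]
0.0 0 [275.8 242.3];0.0 -0.005 [275.7 245.3];0.0 -0.01 [275.7 248.5];0.0 -0.015 [275.7 251.8];0.0 -0.02 [275.6 255.3];0.0 -0.03 [275.5 262.9];
0.0095 0 [275.8 226.9];0.0095 -0.005 [275.7 229.5];0.0095 -0.01 [275.7 232.3];0.0095 -0.015 [275.6 235.2];0.0095 -0.02 [275.6 238.3];0.0095 -0.03 [275.5 245. ];
0.011 0 [275.8 224.4];0.011 -0.005 [275.7 227. ];0.011 -0.01 [275.7 229.7];0.011 -0.015 [275.6 232.6];0.011 -0.02 [275.6 235.6];0.011 -0.03 [275.5 242.2];
[[274.  264.1]
 [274.  236.6]
 [274.1 259.1]
 [274.1 232.5]]
```

The visible fingertips end at row 244. For pads 19 mm wide, that puts the closed tips tens of mm short of the nominal TCP. I'll keep descending slowly and watch the force.

```bash
python3 - <<'E'
from h import *
o=sensors.get_obs();print(proj(cam("scene"),[o["tool_pos"]+[0,0,z] for z in(0,.015,.03)]).round(0).tolist())
E
python3 -m pendant '[[-1,[0,0,0.002],[0,0,0]],[-1,[0,0,0.002],[0,0,0]]]' | sed -n '2p;4p'
python3 -m pendant '[[-1,[0,0,0.002],[0,0,0]],[-1,[0,0,0.002],[0,0,0]]]' | sed -n '2p;4p'
python3 -m pendant '[[-1,[0,0,0.002],[0,0,0]],[-1,[0,0,0.002],[0,0,0]]]' | sed -n '2p;4p'
```

```text
[[281.0, 205.0], [281.0, 201.0], [281.0, 196.0]]
tool_pos: [0.5552, 0.0689, 0.1118]
force: [-0.6, 0.0, -0.2]
tool_pos: [0.5552, 0.0689, 0.1097]
force: [-0.3, 0.3, 0.3]
tool_pos: [0.5552, 0.0689, 0.1077]
force: [0.2, -0.7, -0.2]
```

```bash
python3 -m pendant '[[-1,[0,0,0.002],[0,0,0]],[-1,[0,0,0.002],[0,0,0]]]' | sed -n '2p;4p'
python3 -m pendant '[[-1,[0,0,0.002],[0,0,0]],[-1,[0,0,0.002],[0,0,0]]]' | sed -n '2p;4p'
python3 -m pendant '[[-1,[0,0,0.002],[0,0,0]],[-1,[0,0,0.002],[0,0,0]]]' | sed -n '2p;4p'
python3 -m pendant '[[-1,[0,0,0.002],[0,0,0]],[-1,[0,0,0.002],[0,0,0]]]' | sed -n '2p;4p'
python3 - <<'E'
from h import *
s=viewer.snapshot("scene")[:,:,::-1];w=viewer.snapshot("wrist")[:,:,::-1]
f=lambda im,x,y,ww,h:cv2.resize(im[y:y+h,x:x+ww],(400,600),interpolation=cv2.INTER_CUBIC)
cv2.imwrite("pics/c5.png",np.hstack([f(s,255,160,54,81),f(w,236,170,80,120)]))
E
```

```text
tool_pos: [0.5552, 0.0689, 0.1057]
force: [-0.4, -0.2, -0.2]
tool_pos: [0.5552, 0.0689, 0.1037]
force: [-0.7, -0.4, -0.0]
tool_pos: [0.5552, 0.0689, 0.1017]
force: [-1.0, -0.2, -0.7]
tool_pos: [0.5552, 0.0689, 0.0997]
force: [-0.4, -0.5, -0.4]
```

View pics/c5.png

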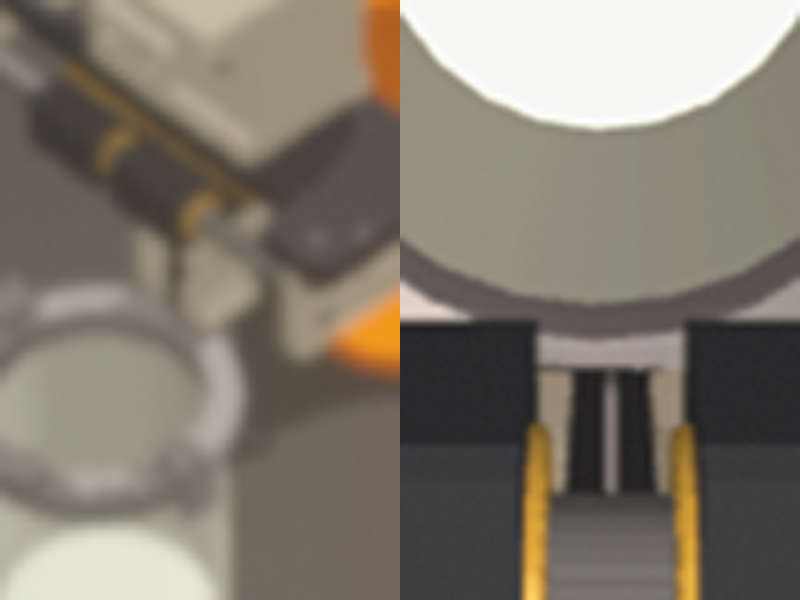

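The closed tips now look about level with the tab top, near scene crop (205,320), which fits a tip roughly 30 mm short of the TCP. Continuing gently.

```bash
python3 -m pendant '[[-1,[0,0,0.002],[0,0,0]],[-1,[0,0,0.002],[0,0,0]]]' | sed -n '2p;4p'
python3 -m pendant '[[-1,[0,0,0.002],[0,0,0]],[-1,[0,0,0.002],[0,0,0]]]' | sed -n '2p;4p'
python3 -m pendant '[[-1,[0,0,0.0015],[0,0,0]],[-1,[0,0,0.0015],[0,0,0]]]' | sed -n '2p;4p'
```

```text
tool_pos: [0.5556, 0.069, 0.0982]
force: [1.0, -0.3, 0.7]
tool_pos: [0.5556, 0.069, 0.0961]
force: [-0.3, 1.3, 2.2]
tool_pos: [0.5556, 0.069, 0.0946]
force: [-0.1, -0.4, 1.9]
```

```bash
python3 -m pendant '[[-1,[0,0,0.0015],[0,0,0]],[-1,[0,0,0.0015],[0,0,0]]]' | sed -n '2p;4p'
python3 -m pendant '[[-1,[0,0,0.0015],[0,0,0]],[-1,[0,0,0.0015],[0,0,0]]]' | sed -n '2p;4p'
python3 -m pendant '[[-1,[0,0,0.0015],[0,0,0]],[-1,[0,0,0.0015],[0,0,0]]]' | sed -n '2p;4p'
python3 -m pendant '[[-1,[0,0,0.001],[0,0,0]],[-1,[0,0,0.001],[0,0,0]]]' | sed -n '2p;4p'
```

```text
tool_pos: [0.5556, 0.069, 0.093]
force: [-0.4, 1.0, 2.0]
tool_pos: [0.5557, 0.069, 0.0926]
force: [-2.9, 0.8, 11.1]
tool_pos: [0.5558, 0.069, 0.0924]
force: [-7.3, -0.7, 21.8]
tool_pos: [0.5559, 0.069, 0.0923]
force: [-10.3, 1.2, 29.4]
```

Firm stop reached: 29 N at TCP z 0.0923 m, so the back tab is home. The closed tips sit 29.5 mm behind the nominal TCP. Left tab next, then right.

```bash
python3 -m pendant '[[-1,[0,0,-0.03],[0,0,0]],[-1,[0,0,-0.03],[0,0,0]],[-1,[0.045,-0.045,-0.03],[0,0,0]],[-1,[0.045,-0.045,-0.03],[0,0,0]],[-1,[0.045,-0.045,-0.03],[0,0,0]],[-1,[0.045,-0.045,-0.03],[0,0,0]],[-1,[0.045,-0.045,-0.02],[0,0,0]],[-1,[0.045,-0.045,-0.013],[0,0,0]],[-1,[0.045,-0.045,-0.01],[0,0,0]],[-1,[0.045,-0.045,-0.008],[0,0,0]]]'| sed -n '2p;4p'
python3 -m pendant '[[-1,[0,0,0.002],[0,0,0]],[-1,[0,0,0.004],[0,0,0]],[-1,[0,0,0.005],[0,0,0]],[-1,[0,0,0.006],[0,0,0]],[-1,[0,0,0.006],[0,0,0]]]'| sed -n '2p;4p'
python3 -m pendant '[[-1,[0,0,0.001],[0,0,0]],[-1,[0,0,0.001],[0,0,0]]]' | sed -n '2p;4p'
python3 d.py 0.6193 0.0754 0.092
```

```text
tool_pos: [0.6175, 0.075, 0.0963]
force: [-3.6, -0.0, 4.3]
tool_pos: [0.6183, 0.075, 0.0926]
force: [-8.8, -0.1, 13.9]
tool_pos: [0.6183, 0.075, 0.0925]
force: [-10.7, 0.0, 20.0]
shift [ 0.0005 -0.0009  0.0005] turn [0.09 0.06 0.08]
t 10.53 tcp [0.6183 0.075  0.0925] [ 1.799e+02  1.000e-01 -3.930e+01] F [-10.7   0.   20. ] open 0.0004 grip 10.2 q [ 25.  21. -14.  -0. -56.  26.]
```

```bash
python3 -m pendant '[[-1,[0,0,-0.03],[0,0,0]],[-1,[0,0,-0.03],[0,0,0]],[-1,[0,0.088,-0.03],[0,0,0]],[-1,[0,0.088,-0.03],[0,0,0]],[-1,[0,0.088,-0.03],[0,0,0]],[-1,[0,0.088,-0.03],[0,0,0]],[-1,[0,0.088,-0.02],[0,0,0]],[-1,[0,0.088,-0.013],[0,0,0]],[-1,[0,0.088,-0.01],[0,0,0]],[-1,[0,0.088,-0.008],[0,0,0]]]'| sed -n '2p;4p'
python3 -m pendant '[[-1,[0,0,0.002],[0,0,0]],[-1,[0,0,0.004],[0,0,0]],[-1,[0,0,0.006],[0,0,0]],[-1,[0,0,0.007],[0,0,0]],[-1,[0,0,0.008],[0,0,0]]]'| sed -n '2p;4p'
python3 d.py 0.5628 0.0066 0.092
```

```text
tool_pos: [0.5629, 0.0076, 0.0969]
force: [-2.7, -0.1, 5.0]
tool_pos: [0.5631, 0.0075, 0.0923]
force: [-13.4, 5.0, 31.3]
shift [0.0003 0.0009 0.0003] turn [0.07 0.05 0.1 ]
t 11.78 tcp [0.5631 0.0075 0.0923] [ 1.799e+02  1.000e-01 -3.930e+01] F [-13.4   5.   31.3] open 0.0007 grip 15.6 q [ 21.  15. -22.  -0. -53.  30.]
```

All three tabs are home, with a firm stop felt on each. Now to above the brush with the gripper open.

```bash
python3 -m pendant '[[1,[0,0,-0.161],[0,0,0]],[1,[0,0,-0.161],[0,0,0]],[1,[0,0,-0.161],[0,0,0]],[1,[0,0,-0.161],[0,0,0]],[1,[0.1616,0.2,-0.161],[0,0,0]],[1,[0.1616,0.2,-0.161],[0,0,0]],[1,[0.1616,0.2,-0.161],[0,0,0]],[1,[0.1616,0.2,-0.161],[0,0,0]],[1,[0.1616,0.2,-0.161],[0,0,0]],[1,[0.1616,0.2,-0.161],[0,0,0]]]'| sed -n '2p;4p'
python3 d.py 0.561 -0.2495 0.25
python3 -m pendant '[[1,[0,0,0],[0,0,0]],[1,[0,0,0],[0,0,0]],[1,[0,0,0],[0,0,0]]]' >/dev/null
python3 d.py 0.561 -0.2495 0.25
python3 - <<'E'
from h import *
c=cam("wrist");w=viewer.snapshot("wrist")[:,:,::-1];o=sensors.get_obs()
cv2.imwrite("pics/w6.png",w)
cv2.imwrite("pics/w6v.png",cv2.resize(w,(800,600)))
print(proj(c,[o["tool_pos"],[.561,-.2495,.215],[.561,-.2495,.045]]).round(1))
E
```

```text
tool_pos: [0.5614, -0.2447, 0.251]
force: [2.0, 0.2, 0.9]
shift [0.0028 0.004  0.001 ] turn [0.08 0.07 0.06]
t 12.62 tcp [ 0.5614 -0.2447  0.251 ] [ 1.799e+02  1.000e-01 -3.930e+01] F [2.  0.2 0.9] open 0.0613 grip 0.0 q [ -5.  13.  -3.   0. -74.  56.]
shift [0.0038 0.0051 0.0006] turn [ 0.11  0.13 -0.04]
t 12.87 tcp [ 0.5614 -0.2432  0.2506] [ 1.799e+02  1.000e-01 -3.940e+01] F [ 0.3 -0.   0.5] open 0.0817 grip 0.0 q [ -5.  13.  -3.   0. -74.  56.]
[[274.7 243. ]
 [283.4 219.2]
 [280.6 178.6]]
```

View pics/w6v.png

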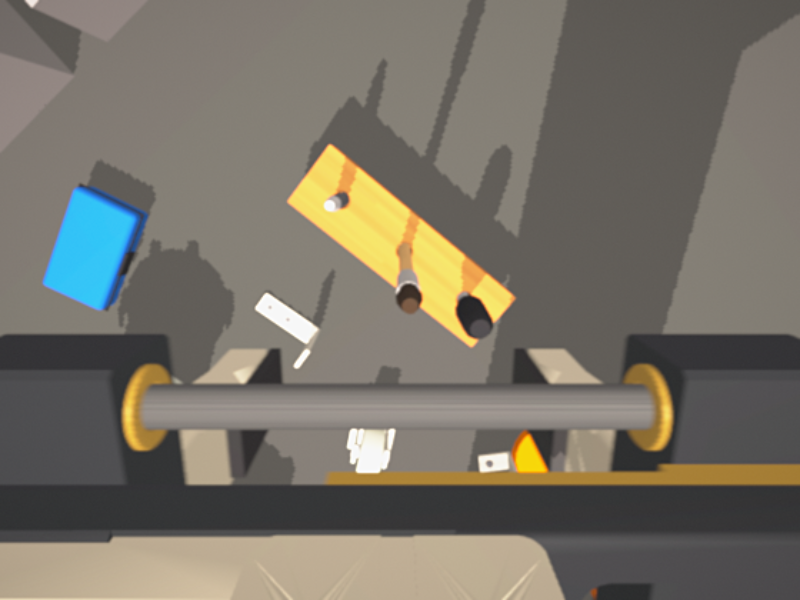

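The wrist view shows the brush tip at (409,303) and its entry into the block at (405,248), with the punch at (337,202) and the driver at (475,315). The fingers are open and clear.

Run:
```python
from h import *
c=cam("wrist")
print(onz(c,(286.3,209.5),.215),onz(c,(283.5,173.8),.045))
w=cv2.imread("pics/w6.png");h=cv2.cvtColor(w,cv2.COLOR_BGR2HSV)
m=(w.max(2)<110)&(w[:,:,2]>w[:,:,0].astype(int)+15)
m[:185]=0;m[230:]=0;m[:,:265]=0;m[:,310:]=0
ys,xs=np.nonzero(m);print(len(xs),xs.min(),xs.max(),ys.min(),ys.max(),xs.mean(),ys.mean())
```

```text
[ 0.5652404  -0.25462243  0.215     ] [ 0.56349791 -0.2549696   0.045     ]
156 277 294 199 215 285.0833333333333 206.59615384615384
```

```bash
python3 -m pendant '[[1,[0.0064,0.0061,0],[0,0,0]],[1,[0.0064,0.0061,0.03],[0,0,0]],[1,[0.0064,0.0061,0.06],[0,0,0]],[1,[0.0064,0.0061,0.09],[0,0,0]],[1,[0.0064,0.0061,0.108],[0,0,0]],[1,[0.0064,0.0061,0.118],[0,0,0]],[1,[0.0064,0.0061,0.124],[0,0,0]],[1,[0.0064,0.0061,0.124],[0,0,0]],[1,[0.0064,0.0061,0.124],[0,0,0]]]'| sed -n '2p;4p'
python3 -m pendant '[[-1,[0,0,0],[0,0,0]],[-1,[0,0,0],[0,0,0]],[-1,[0,0,0],[0,0,0]],[-1,[0,0,0],[0,0,0]],[-1,[0,0,0],[0,0,0]],[-1,[0,0,0],[0,0,0]],[-1,[0,0,0],[0,0,0]],[-1,[0,0,0],[0,0,0]],[-1,[0,0,0],[0,0,0]],[-1,[0,0,0],[0,0,0]]]'
python3 -m pendant '[[-1,[0,0,0],[0,0,0]],[-1,[0,0,0],[0,0,0]],[-1,[0,0,0],[0,0,0]],[-1,[0,0,0],[0,0,0]],[-1,[0,0,0],[0,0,0]],[-1,[0,0,0],[0,0,0]]]' | tail -3
```

```text
tool_pos: [0.5631, -0.2515, 0.1282]
force: [0.3, -0.8, 0.2]
clock: 14.5
tool_pos: [0.5622, -0.2516, 0.1271]
orientation: [179.9, 0.1, -39.4]
force: [0.6, -0.1, 0.9]
opening: 0.0265
gripper_force: 0.0
force: [0.1, 1.2, -0.2]
opening: 0.0128
gripper_force: 30.0
```

The brush is gripped on the ferrule (12.8 mm, 30 N). Lifting it and carrying it over the jar.

```bash
python3 -m pendant '[[-1,[0,0,-0.015],[0,0,0]],[-1,[0,0,-0.04],[0,0,0]],[-1,[0,0,-0.065],[0,0,0]],[-1,[0,0,-0.09],[0,0,0]],[-1,[0,0,-0.115],[0,0,0]],[-1,[0,0,-0.135],[0,0,0]],[-1,[0,0,-0.15],[0,0,0]],[-1,[0,0,-0.15],[0,0,0]]]'| tail -5
python3 -m pendant '[[-1,[-0.01,-0.016,0],[0,0,0]],[-1,[-0.026,-0.045,0],[0,0,0]],[-1,[-0.043,-0.075,0],[0,0,0]],[-1,[-0.06,-0.104,0],[0,0,0]],[-1,[-0.077,-0.133,0],[0,0,0]],[-1,[-0.094,-0.162,0],[0,0,0]],[-1,[-0.111,-0.191,0],[0,0,0]],[-1,[-0.127,-0.219,0],[0,0,0]],[-1,[-0.137,-0.237,0],[0,0,0]],[-1,[-0.142,-0.2446,0],[0,0,0]]]'| tail -5
python3 -m pendant '[[-1,[0,0,0],[0,-4,0]],[-1,[0,0,0],[0,-8,0]],[-1,[0,0,0],[0,-12,0]],[-1,[0,0,0],[0,-16,0]],[-1,[0,0,0],[0,-18,0]],[-1,[0,0,0],[0,-18,0]],[-1,[0,0,0],[0,-18,0]],[-1,[0,0,0],[0,-18,0]]]'| tail -5
python3 d.py 0.6077 0.0274 0.12 -39.4 18
python3 - <<'E'
from h import *
t=viewer.snapshot("top")[:,:,::-1];s=viewer.snapshot("scene")[:,:,::-1];w=viewer.snapshot("wrist")[:,:,::-1]
f=lambda im,x,y,ww,h:cv2.resize(im[y:y+h,x:x+ww],(400,600),interpolation=cv2.INTER_CUBIC)
a=np.radians(-39.4);xj=np.array([np.cos(a),np.sin(a),0]);o=sensors.get_obs()
F=o["tool_pos"]-.117*(np.sin(np.radians(18))*xj+[0,0,np.cos(np.radians(18))])
print("F",F,proj(cam("scene"),[F]),proj(cam("wrist"),[F]))
cv2.imwrite("pics/s7.png",s);cv2.imwrite("pics/wr7.png",w)
cv2.imwrite("pics/c7.png",np.hstack([f(s,230,120,100,150),f(w,140,0,280,420)]))
E
```

```text
tool_pos: [0.564, -0.2522, 0.2812]
orientation: [-180.0, -0.2, -39.4]
force: [0.1, 0.5, 0.9]
opening: 0.0125
gripper_force: 30.0
tool_pos: [0.608, 0.0304, 0.2759]
orientation: [179.9, 0.2, -39.2]
force: [-0.3, -1.5, -0.6]
opening: 0.0126
gripper_force: 30.0
tool_pos: [0.6078, 0.0273, 0.2767]
orientation: [179.9, 18.1, -39.4]
force: [-0.3, 1.0, 0.5]
opening: 0.0128
gripper_force: 30.0
shift [ 0.0484 -0.0004  0.1491] turn [ 0.12  0.05 -0.03]
t 17.17 tcp [0.6078 0.0273 0.2767] [179.9  18.1 -39.4] F [-0.3  1.   0.5] open 0.0128 grip 30.0 q [ 11.  22.  16. -14. -96.  40.]
F [0.57965142 0.05092848 0.16637678] [[271.4720117  195.87705824]] [[276.11573082 198.49393396]]
```

View pics/c7.png

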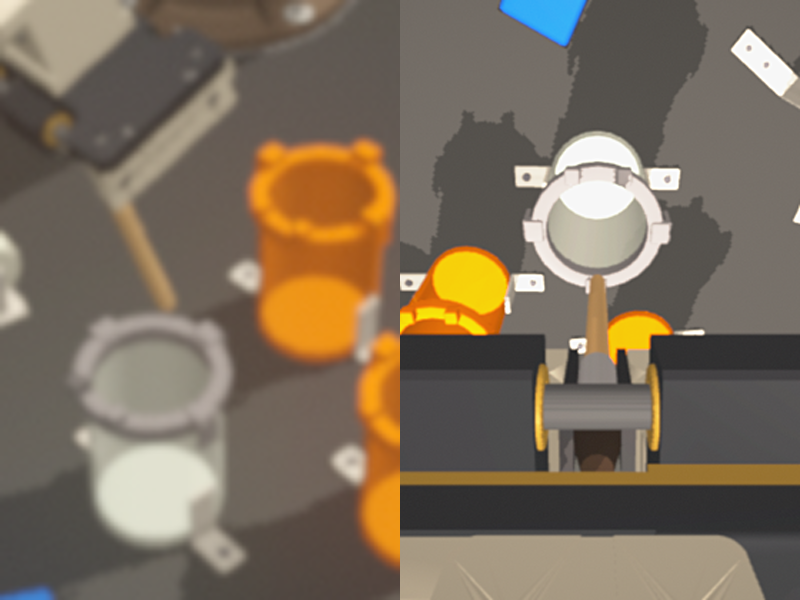

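The foot is where predicted: seen at scene (272,196) against a predicted (271,196), and laterally centred between the side tabs in the wrist view. Lowering straight down.

```bash
python3 -m pendant '[[-1,[0.0046,0,0.0143],[0,0,0]],[-1,[0.0108,0,0.0333],[0,0,0]],[-1,[0.0170,0,0.0523],[0,0,0]],[-1,[0.0232,0,0.0713],[0,0,0]],[-1,[0.0294,0,0.0904],[0,0,0]],[-1,[0.0355,0,0.1094],[0,0,0]],[-1,[0.0402,0,0.1236],[0,0,0]],[-1,[0.0433,0,0.1331],[0,0,0]],[-1,[0.0448,0,0.138],[0,0,0]],[-1,[0.0448,0,0.138],[0,0,0]]]'| tail -5
python3 -m pendant '[[-1,[0.0009,0,0.0029],[0,0,0]],[-1,[0.0009,0,0.0029],[0,0,0]],[-1,[0.0009,0,0.0029],[0,0,0]]]'| tail -5
python3 -m pendant '[[-1,[0.0006,0,0.0019],[0,0,0]],[-1,[0.0006,0,0.0019],[0,0,0]]]'| tail -5
```

```text
tool_pos: [0.6071, 0.0279, 0.1314]
orientation: [179.9, 18.1, -39.4]
force: [-0.9, -0.8, 0.3]
opening: 0.0123
gripper_force: 30.0
tool_pos: [0.6079, 0.0277, 0.1296]
orientation: [180.0, 18.0, -39.4]
force: [-0.4, -0.2, 0.3]
opening: 0.0125
gripper_force: 30.0
tool_pos: [0.6076, 0.0277, 0.127]
orientation: [179.9, 18.1, -39.4]
force: [-0.1, 0.7, -0.7]
opening: 0.0126
gripper_force: 30.0
```

Foot at about 0.016 m. Easing down until it touches.

```bash
for i in 1; do
python3 -m pendant '[[-1,[0.0009,0,0.0029],[0,0,0]],[-1,[0.0009,0,0.0029],[0,0,0]],[-1,[0.0009,0,0.0029],[0,0,0]]]'| sed -n '2p;4p'
python3 -m pendant '[[-1,[0.0006,0,0.0019],[0,0,0]],[-1,[0.0006,0,0.0019],[0,0,0]],[-1,[0.0006,0,0.0019],[0,0,0]]]'| sed -n '2p;4p'
python3 -m pendant '[[-1,[0.0005,0,0.0014],[0,0,0]],[-1,[0.0005,0,0.0014],[0,0,0]],[-1,[0.0005,0,0.0014],[0,0,0]]]'| sed -n '2p;4p'
done
```

```text
tool_pos: [0.6073, 0.0276, 0.1236]
force: [1.0, 0.6, -1.1]
tool_pos: [0.6073, 0.0277, 0.1216]
force: [-0.5, -0.0, 0.0]
tool_pos: [0.6074, 0.0276, 0.1202]
force: [-0.9, -0.4, -0.8]
```

```bash
python3 -m pendant '[[-1,[0.0003,0,0.001],[0,0,0]],[-1,[0.0003,0,0.001],[0,0,0]],[-1,[0.0003,0,0.001],[0,0,0]]]'| sed -n '2p;4p'
python3 -m pendant '[[-1,[0.0003,0,0.001],[0,0,0]],[-1,[0.0003,0,0.001],[0,0,0]],[-1,[0.0003,0,0.001],[0,0,0]]]'| sed -n '2p;4p'
python3 -m pendant '[[-1,[0.0003,0,0.001],[0,0,0]],[-1,[0.0003,0,0.001],[0,0,0]],[-1,[0.0003,0,0.001],[0,0,0]]]'| sed -n '2p;4p'
```

```text
tool_pos: [0.6074, 0.0277, 0.1192]
force: [-0.6, -1.0, -0.5]
tool_pos: [0.6076, 0.0276, 0.1186]
force: [-0.5, -1.4, 3.0]
tool_pos: [0.608, 0.0274, 0.1183]
force: [-0.7, -0.4, 7.0]
```

Contact with the jar floor at the expected height. I'll ease off the push, open, then retreat along the tool axis.

```bash
python3 -m pendant '[[-1,[-0.0005,0,-0.0016],[0,0,0]],[-1,[-0.0005,0,-0.0016],[0,0,0]],[-0.6,[-0.0005,0,-0.0016],[0,0,0]],[-0.6,[-0.0005,0,-0.0016],[0,0,0]],[-0.6,[-0.0005,0,-0.0016],[0,0,0]],[-0.4,[-0.0005,0,-0.0016],[0,0,0]],[-0.2,[-0.0005,0,-0.0016],[0,0,0]],[0,[-0.0005,0,-0.0016],[0,0,0]],[0,[-0.0005,0,-0.0016],[0,0,0]],[0,[-0.0005,0,-0.0016],[0,0,0]]]'
python3 - <<'E'
from h import *
s=viewer.snapshot("scene")[:,:,::-1];w=viewer.snapshot("wrist")[:,:,::-1]
f=lambda im,x,y,ww,h:cv2.resize(im[y:y+h,x:x+ww],(400,600),interpolation=cv2.INTER_CUBIC)
cv2.imwrite("pics/c8.png",np.hstack([f(s,230,120,100,150),f(w,140,0,280,420)]))
E
```

```text
clock: 20.9
tool_pos: [0.6074, 0.0277, 0.1189]
orientation: [179.9, 18.1, -39.4]
force: [-0.7, -0.6, -1.0]
opening: 0.0419
gripper_force: 0.0
```

```bash
python3 -m pendant '[[0.3,[0,0,-0.005],[0,0,0]],[0.3,[0,0,-0.02],[0,0,0]],[0.3,[0,0,-0.04],[0,0,0]],[0.3,[0,0,-0.065],[0,0,0]],[0.3,[0,0,-0.09],[0,0,0]],[0.3,[0,0,-0.12],[0,0,0]],[0.3,[0,0,-0.15],[0,0,0]],[0.3,[0,0,-0.15],[0,0,0]],[0.3,[0,0,-0.15],[0,0,0]]]'
python3 - <<'E'
from h import *
s=viewer.snapshot("scene")[:,:,::-1];t=viewer.snapshot("top")[:,:,::-1];w=viewer.snapshot("wrist")[:,:,::-1]
a=np.radians(-39.4);xj=np.array([np.cos(a),np.sin(a),0])
ctr=np.array([.5905,.0415,0])
foot=ctr-.0135*xj+[0,0,.0065]
for n,im in(("scene",s),("top",t),("wrist",w)):
    c=cam(n);cv2.imwrite(f"pics/e_{n}.png",im)
    for cr in(.025,.030):
        d=(ctr+cr*xj+[0,0,.120])-foot;d/=np.linalg.norm(d)
        print(n,cr,"angle",np.degrees(np.arccos(d[2])).round(1),"cross/ferrule/tip px",proj(c,[foot+d*l for l in(.13,.1625,.203)]).round(0).tolist())
    # wood-coloured and dark-brown tuft pixels near the jar
    p=proj(c,[ctr+[0,0,.16]])[0];I=im.astype(int);h=cv2.cvtColor(im,cv2.COLOR_BGR2HSV)
    yy,xx=np.mgrid[:420,:560];near=(abs(xx-p[0])<70)&(abs(yy-p[1])<80)
    wood=near&(h[:,:,0]>9)&(h[:,:,0]<24)&(h[:,:,1]>75)&(h[:,:,1]<190)&(h[:,:,2]>110)
    k,l,st,ce=cv2.connectedComponentsWithStats(wood.astype(np.uint8))
    print("  wood",[(st[i].tolist(),ce[i].round(0).tolist()) for i in range(1,k) if st[i][4]>12])
    br=near&(h[:,:,0]<16)&(h[:,:,1]>60)&(h[:,:,2]<100)
    k,l,st,ce=cv2.connectedComponentsWithStats(br.astype(np.uint8))
    print("  tuft",[(st[i].tolist(),ce[i].round(0).tolist()) for i in range(1,k) if st[i][4]>12])
E
```

```text
clock: 21.75
tool_pos: [0.6448, -0.0021, 0.2636]
orientation: [-179.9, 17.9, -39.4]
force: [-0.5, 0.5, 0.2]
opening: 0.0569
gripper_force: 0.0
scene 0.025 angle 18.7 cross/ferrule/tip px [[258.0, 216.0], [254.0, 209.0], [248.0, 200.0]]
scene 0.03 angle 21.0 cross/ferrule/tip px [[257.0, 217.0], [252.0, 211.0], [246.0, 202.0]]
  wood [([309, 121, 6, 4, 15], [311.0, 122.0]), ([197, 147, 9, 25, 85], [202.0, 158.0]), ([206, 150, 5, 6, 18], [208.0, 152.0]), ([291, 154, 39, 58, 327], [310.0, 179.0]), ([208, 159, 4, 6, 17], [210.0, 161.0]), ([318, 202, 19, 62, 156], [323.0, 228.0]), ([255, 216, 7, 6, 23], [258.0, 218.0])]
  tuft [([266, 121, 5, 4, 13], [268.0, 122.0]), ([257, 121, 47, 12, 176], [282.0, 127.0]), ([210, 124, 9, 7, 17], [214.0, 127.0]), ([197, 127, 13, 6, 45], [202.0, 130.0]), ([283, 194, 27, 24, 218], [293.0, 207.0]), ([244, 201, 6, 7, 27], [247.0, 204.0]), ([300, 242, 37, 27, 313], [317.0, 256.0])]
top 0.025 angle 18.7 cross/ferrule/tip px [[285.0, 186.0], [288.0, 179.0], [291.0, 169.0]]
top 0.03 angle 21.0 cross/ferrule/tip px [[286.0, 185.0], [289.0, 177.0], [293.0, 167.0]]
  wood [([215, 113, 115, 160, 13536], [268.0, 190.0]), ([315, 113, 5, 6, 18], [317.0, 115.0]), ([323, 115, 21, 14, 78], [333.0, 121.0]), ([304, 123, 10, 7, 32], [308.0, 126.0]), ([326, 143, 6, 8, 19], [328.0, 146.0]), ([298, 268, 37, 5, 117], [319.0, 271.0])]
  tuft [([210, 113, 14, 76, 239], [217.0, 149.0]), ([294, 113, 42, 141, 376], [317.0, 184.0]), ([334, 268, 9, 5, 20], [339.0, 270.0])]
wrist 0.025 angle 18.7 cross/ferrule/tip px [[276.0, 191.0], [276.0, 198.0], [276.0, 209.0]]
wrist 0.03 angle 21.0 cross/ferrule/tip px [[276.0, 186.0], [276.0, 191.0], [276.0, 199.0]]
  wood [([279, 301, 2, 11, 18], [280.0, 305.0])]
  tuft [([271, 185, 14, 15, 109], [278.0, 191.0])]
```

The scene tuft at (247,204) and handle crossing at (258,218), plus the wrist tuft at (278,191), match a brush leaning about 21° in the notch. The gripper is clear, so I'll hold for a moment and hand in.

```bash
python3 -m pendant '[[0.3,[0,0,0],[0,0,0]],[0.3,[0,0,0],[0,0,0]],[0.3,[0,0,0],[0,0,0]],[0.3,[0,0,0],[0,0,0]],[0.3,[0,0,0],[0,0,0]],[0.3,[0,0,0],[0,0,0]]]' | tail -3
python3 -c "
from h import *
print(two(cam('scene'),(247,204),cam('wrist'),(278,192)))
print(workorder.close_job())"
```

```text
force: [0.4, 0.3, 0.0]
opening: 0.0565
gripper_force: 0.0
(array([0.63409572, 0.00405726, 0.18625924]), np.float64(0.003566416921641983))
the job is handed in; nothing more can be done
None
```

The job is handed in, with no verdict returned: each of the three tabs was pressed to its firm stop, and the brush was lowered onto the jar floor, released, and by the camera positions leans about 21° in the notch.

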